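# Draw the guarded interlock bolt with the hook rod

## Robot

A 6-joint arm with a two-finger parallel gripper is mounted at the origin on a cart in front of the work surface, level with it; the furniture and walls round the work are solid. World frame = base frame: x ahead of the robot, y to its left, z up, the work surface at z = 0. Lengths are in m, angles in degrees, forces in N, time in s.
With the tool pointing down it reaches from about 0.25 to 0.725 m from the base axis. Payload 9.7 kg.
Tool frame: the origin (TCP) lies at the very end of the fingers, on their centre line; the grasp point (between the pads) lies 19 mm behind it; y points along the fingers, x is the direction in which the jaws open and shut, and the axes are right-handed (so a half turn about y gives the same grasp; the last joint's range is limited). The gripper opens to 85 mm and grips with 20 to 120 N. Pads are 22 mm wide; open, the fingers measure 114 mm over their backs; the gripper's body (76 mm by 85 mm) begins 54 mm behind the grasp point. The pads swing forward as they close: fully open they stand 13 mm farther back than shut.
Start: joints at [77.12, 4.979, 10.078, 95.1, 0, 90], TCP at [0.123, 0.536, 0.231] pointing down, gripper open.
Joint ranges: [-179.16, 179.16], [-48.56, 103.87], [-65.8, 70.77], [-126.05, 130.52], [-82.76, 87.17], [-180, 180]. Speed limits (degrees/s): [127.2, 127.2, 147.25, 180, 180, 180].

## Interface

Orientations are given as [roll, pitch, yaw] about the fixed x, y, z axes, in that order (R = Rz(yaw) Ry(pitch) Rx(roll)).
In Python, from workcell import bot gives the robot as it stands.
- The arm moves only by the shell command python3 -m jog 'ROWS' [FORCE]. ROWS is JSON, a list of rows, each a list of 7 numbers: the closure, from 0 (fully open) to 1 (shut), then the shift along the world's x, y, z in units of 25 mm (1.0 is 25 mm), then the turn, a rotation vector about the world's x, y, z in units of 5 degrees (1.0 is 5 degrees). A call has 1 to 5 rows; each row is the pose to reach, as a shift and turn from the pose commanded when the call began; what a row does not reach only later rows make up. A row lasts 1/10 s, in which the tool goes at most 50 mm and 8.59 degrees, less where a joint would pass 70% of its speed; a pose out of reach is approached as far as the arm can. A call with a gripper value outside its range is refused whole. The fingers move at their own pace and stop on an object; FORCE is the grip in N (left out, the last holds). Time passes only in rows, so rows that repeat a pose let the fingers close. It gives the time, the measured TCP pose, the force and the opening at its end, in the units of the state.
- bot.get_obs(): the state, without advancing time (a new reading comes with each control period).
- bot.camera(name): name is "scene" or "top" or "wrist"; returns (picture, depth): 480x640x3 uint8, red, green, blue; 480x640 float32, m along the optical axis (not along the pixel's ray), 0 where there is no reading.
- bot.camera_model(name): a dict with "fx", "fy", "cx", "cy" (pixels), "rvec" (rotation vector, rad) and "tvec" (3), from world to camera coordinates, as OpenCV has them; the wrist camera has in their place "tool_from_camera" (4x4, takes a point from camera to tool coordinates, whose origin is the TCP and whose axes are the tool frame's). Camera axes: x right, y down, z forward; pixel columns grow to the right and rows downward; lengths in m; the calibration is good to about 2 mm. The wrist camera is an equidistant fisheye: a pixel r from the principal point sees the ray r / f radians off the axis. A picture is of the moment at which its call begins: read the wrist's pose just before it. camera_model takes no time and is no camera call.
- bot.job_done(): hands the job in, once; it reports no verdict.
Trained networks look in the newest picture that a camera, given by its name, has taken for a name from the list of things; names that differ only in an ending like _2 or _b are one class to them, and where a whole thing is asked for, a point or a joint stands for the part that bears it (a point fixed in the world has none). Each returns a list of dicts, best first, with "conf" (0 to 1); they miss things now and then, are a little off and sometimes report something else, mostly with a low value. They report only what shows in the picture. A call takes as long as a camera call.
- bot.regions_of(camera, label): "pixels" (480x640 bool, what is visible of it) and "point" ([row, column] in pixels, amid what is visible of it).
The state is a dict: "time": time; "q": joint angles; "qd": joint speeds; "joint_efforts": joint torques, N m; "ee_pos": TCP position; "tcp_rot": TCP orientation; "wrist_force": force on the tool from outside, world axes, zero at the start; "torque": the same for the moment, N m; "opening": finger opening in m.
Only numpy, scipy, OpenCV 4.12 (cv2) and the standard library are available. Lean on these libraries where they do the work, as an engineer would, in place of code of your own. Each camera call takes 0.05 s, during which the arm holds its last target. There are 200 camera calls.

## Task

Take the blue-handled rod with the down-turned hook and reach it in under the yellow hand guard to draw the bolt by its red bail all the way towards the open front of the guard; only the hook may touch the bolt. Then stand the hook rod upright on the worktop again, outside the guard, and leave the plain straight rod alone.

Things in the scene. Friction and masses are not known exactly. Their poses are not given: they have to be found in the camera images.
- hook_rod_grip (a point): Centre of the hook rod's upright blue handle: 26 mm wide (y; grasp here), 80 mm long (x), top 26 mm above this point. The underside of its foot (90 x 44 x 8 mm, on which it stands by itself) is 40 mm below. An 8 mm steel rod runs level along +x, 10 mm above this point, and turns straight down 180 mm ahead. z up; 0.25 kg, loose.
- hook_tip (a point): Lower end of the hook rod's down-turned finger (8 mm thick, 44 mm long below the level rod): 180 mm along +x from the handle's centre, 38 mm below it, 2 mm above the level of the foot's underside. Axes as the handle's.
- bail (a point): Middle of the crossbar of the bolt's red bail, an upright hoop: level crossbar 8 mm thick, 54 mm long along y, centre 56 mm above the worktop, on two posts. Axes as the guard's. The 12 mm bolt lies in the middle below it, top 24 mm above the worktop: with its tip 27 to 45 mm above the worktop the hook pulls the crossbar from behind; to pass over the bail the tip needs 65 to 88 mm.
- guard: Fixed guard of yellow bars, 164 mm wide, 154 mm high, on a 6 mm base plate. Origin: on the worktop under the crossbar of the shut bolt. x points from the open mouth inwards, away from the robot; z up. Mouth at x = -60 mm; grey keeper housing from x = 45 to 85 mm; clear inside: 148 mm wide, up to 145 mm above the worktop.
- bolt (a joint): How far the bolt is drawn, in m: 0 shut, 0.055 fully drawn against its stop; it moves along the guard's -x. Friction about 2.5 N; it stays where it is left.
- plain_rod_grip (a point): Centre of the other rod's handle: the same blue handle, but its steel rod is straight, without hook, and ends 195 mm ahead along x. Axes and height as for the hook rod. To be left alone.

How it is judged:
By the outcome, as a careful person would: the job done as asked, in the order asked, and still so for the second after the job is handed in, with the robot touching nothing.
It also fails if it takes over 64 s, if anything falls off the work surface, if the arm or the gripper's body presses on something with over 40 N, if the wrist force passes 120 N, or if a joint passes its speed limit or range.

## Working session

There is one attempt and no reset: what is moved stays moved. The work goes in short steps, Python scripts to look and compute and a shell command to move; the robot and the scene stay as the last step left them, time stands still between calls to the robot, and variables do not carry over. Pictures are saved under pics/ and viewed, about 8 in all and at most 12, crops included, and the job is handed in when it is done.

```bash
mkdir -p pics; cat > h.py <<'E'
import numpy as np,cv2
from scipy.spatial.transform import Rotation as R
from workcell import bot
def world(cam,depth,mask):
    m=bot.camera_model(cam);v,u=np.nonzero(mask&(depth>0));z=depth[v,u]
    p=np.c_[(u-m['cx'])/m['fx']*z,(v-m['cy'])/m['fy']*z,z]
    Rm=cv2.Rodrigues(np.array(m['rvec'],float))[0]
    return (p-np.array(m['tvec']).ravel())@Rm
def save(n,img): cv2.imwrite('pics/'+n+'.png',img[:,:,::-1])
E
python3 - <<'E'
from h import *
o=bot.get_obs();print(o)
for c in ('scene','top'):
    im,d=bot.camera(c);save(c+'0',im);np.savez(c+'0.npz',im=im,d=d)
    m=bot.camera_model(c);print(c,m)
    for l in ('hook_rod_grip','hook_tip','plain_rod_grip','bail','guard','bolt'):
        for r in bot.regions_of(c,l)[:3]:
            P=world(c,d,r['pixels'])
            print(l,round(r['conf'],2),r['point'],r['pixels'].sum(), len(P) and (np.median(P,0).round(3),np.percentile(P,2,axis=0).round(3),np.percentile(P,98,axis=0).round(3)))
E
```

```text
{'time': 0.0, 'q': array([7.71201056e+01, 5.01114397e+00, 1.00342746e+01, 9.50989558e+01,
       1.06793234e-03, 9.00012887e+01]), 'qd': array([ 0.07994894,  0.0918343 ,  0.00374075, -0.07031018,  0.04991572,
       -0.0468496 ]), 'joint_efforts': array([ 2.11772473e-03, -5.20382309e+01,  4.64808798e+01,  1.59733160e-02,
        1.73679173e-04,  6.67503983e-06]), 'ee_pos': array([0.12254389, 0.53594264, 0.23058104]), 'tcp_rot': array([-8.99989338e+01,  7.58252182e-02,  7.71188169e+01]), 'wrist_force': array([-0.53134288,  0.15575705,  1.20789133]), 'torque': array([0.06347644, 0.02712287, 0.01484744]), 'opening': 0.08530387297475465}
scene {'fx': 451.1709537792448, 'fy': 451.1709537792448, 'cx': 331.67981970971493, 'cy': 243.22119614110312, 'rvec': array([ 1.78956078, -1.10014444,  0.69283006]), 'tvec': array([-0.42395013,  0.27958032,  0.57060271])}
hook_rod_grip 0.77 [337.1, 421.7] 1759 (array([ 0.449, -0.414,  0.04 ]), array([ 0.422, -0.432,  0.002]), array([ 0.642, -0.384,  0.066]))
hook_rod_grip 0.55 [230.9, 251.4] 215 (array([0.681, 0.092, 0.023]), array([ 0.671,  0.052, -0.001
[... 976 characters left out ...]
rray([ 0.423, -0.428,  0.005]), array([ 0.636, -0.385,  0.068]))
plain_rod_grip 0.63 [290.3, 356.0] 1055 (array([ 0.473, -0.218,  0.061]), array([ 0.421, -0.24 ,  0.005]), array([ 0.636, -0.204,  0.068]))
bail 0.78 [185.9, 217.3] 334 (array([0.68 , 0.076, 0.024]), array([0.648, 0.04 , 0.005]), array([0.72 , 0.117, 0.153]))
guard 0.78 [169.9, 209.9] 8025 (array([0.711, 0.072, 0.099]), array([ 0.615, -0.012,  0.002]), array([0.767, 0.165, 0.154]))
guard 0.19 [291.2, 450.8] 1424 (array([ 0.478, -0.402,  0.053]), array([ 0.423, -0.431, -0.   ]), array([ 0.642, -0.385,  0.068]))
bolt 0.68 [186.0, 218.9] 173 (array([0.679, 0.075, 0.024]), array([0.67 , 0.051, 0.02 ]), array([0.72 , 0.097, 0.061]))
```

View pics/scene0.png

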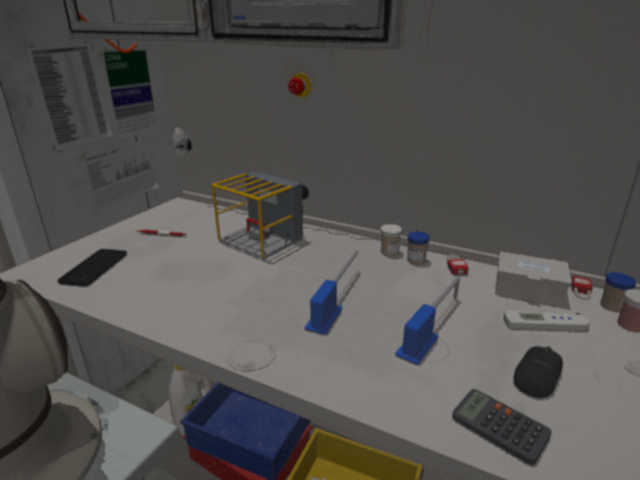

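View pics/top0.png

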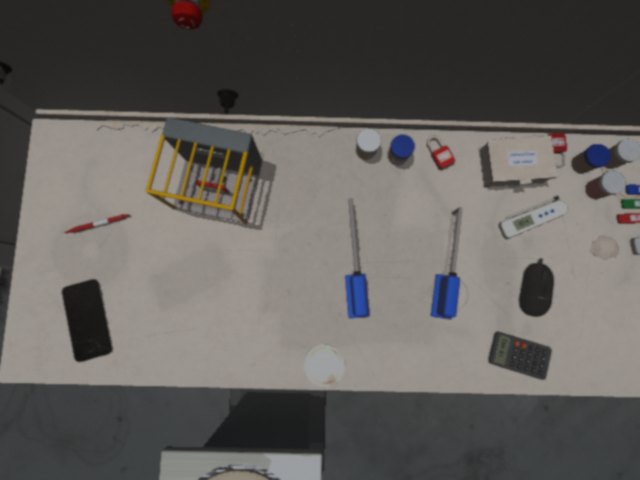

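```bash
python3 - <<'E'
from h import *
for c in ('scene','top'):
    z=np.load(c+'0.npz');im,d=z['im'],z['d']
    full=np.ones(d.shape,bool)
    hsv=cv2.cvtColor(im,cv2.COLOR_RGB2HSV)
    def pts(lo,hi,lim):
        P=world(c,d,cv2.inRange(hsv,lo,hi)>0)
        for a,(l,h) in enumerate(lim):P=P[(P[:,a]>l)&(P[:,a]<h)]
        return P
    Hook=((.3,.8),(-.5,-.33),(.055,.08)); Pl=((.3,.8),(-.33,-.12),(.055,.08))
    for n,l in(('hook',Hook),('plain',Pl)):
        P=pts((100,80,40),(130,255,255),l)
        if len(P)<10: print(n,len(P));continue
        r=cv2.minAreaRect(P[:,:2].astype(np.float32)*1000);print(c,n,len(P),r,P[:,2].mean(),P.mean(0))
    # steel rod of hook, any colour
    P=world(c,d,full);Q=P[(P[:,0]>.51)&(P[:,0]<.72)&(P[:,1]<-.33)&(P[:,1]>-.5)&(P[:,2]>.03)]
    if len(Q)>10: print('rod',len(Q),cv2.fitLine(Q[:,:2].astype(np.float32),cv2.DIST_HUBER,0,.01,.01).ravel(),Q.min(0),Q.max(0),np.median(Q[:,2]))
    P=np.vstack([pts((0,120,60),(8,255,255),((.55,.85),(0,.2),(0.03,.09))),pts((172,120,60),(180,255,255),((.55,.85),(0,.2),(.03,.09)))])
    print('red',len(P),P.mean(0) if len(P) else 0)
    Q=P[P[:,2]>.05]
    if len(Q):print('bar',len(Q),np.median(Q,0),cv2.minAreaRect(Q[:,:2].astype(np.float32)*1000))
    Y=pts((18,100,80),(35,255,255),((.5,.9),(-.1,.3),(.1,.17)))
    print('yel',len(Y),cv2.minAreaRect(Y[:,:2].astype(np.float32)*1000),Y[:,2].max())
E
```

```text
scene hook 528 ((602.6575927734375, -380.9239807128906), (359.7913818359375, 43.54133224487305), 10.499259948730469) 0.06354525545947336 [ 0.46845784 -0.40498145  0.06354526]
scene plain 613 ((609.4100952148438, -265.9212646484375), (47.321922302246094, 385.87701416015625), 74.88416290283203) 0.06365968530725917 [ 0.55992952 -0.25623183  0.06365969]
rod 207 [ 0.98795635 -0.15473305  0.58030486 -0.42253017] [ 0.52049739 -0.49986479  0.03028224] [ 0.71633971 -0.41141041  0.05870527] 0.05228250057471888
red 56 [0.68090656 0.08926945 0.05173232]
bar 39 [0.6776202  0.0858463  0.05771804] ((677.3192138671875, 79.54641723632812), (54.26789474487305, 8.726092338562012), 79.94869995117188)
yel 783 ((716.0662231445312, 148.59646606445312), (350.03070068359375, 159.18795776367188), 59.01402282714844) 0.15530252440147296
top hook 585 ((606.0851440429688, -380.83135986328125), (362.9412841796875, 44.33667755126953), 10.232443809509277) 0.0644589913253685 [ 0.47668967 -0.4022852   0.06445899]
top plain 958 ((608.7213745117188, -264.5749206542969), (49.09928894042969, 381.644775390625), 75.09237670898438) 0.06492310428138666 [ 0.59308305 -0.26104027  0.0649231 ]
rod 330 [ 0.9814971  -0.1914771   0.54439473 -0.41627735] [ 0.5106237  -0.49996433  0.03040849] [ 0.71924274 -0.40482791  0.06004123] 0.052823167133140655
red 80 [0.67793294 0.07970899 0.05839417]
bar 80 [0.67826746 0.07948746 0.05869118] ((678.1444091796875, 79.32405853271484), (57.62835693359375, 7.495635032653809), 79.80779266357422)
yel 1557 ((676.3960571289062, 81.47150421142578), (164.34132385253906, 112.53619384765625), 79.53243255615234) 0.15763833665196975
```

The pictures show the hook rod on the right (top view: handle 446,297, hook end 457,210). The plain rod is at (356,290), and the guard with the red bail is at (212,186). Next I'm refining the yaws.

```bash
python3 - <<'E'
from h import *
for c in ('scene','top'):
    z=np.load(c+'0.npz');im,d=z['im'],z['d']
    hsv=cv2.cvtColor(im,cv2.COLOR_RGB2HSV); P=world(c,d,cv2.inRange(hsv,(100,80,40),(130,255,255))>0); F=world(c,d,np.ones(d.shape,bool))
    for n,l,h in(('hook',-.45,-.36),('plain',-.27,-.17)):
        Q=P[(P[:,0]>.38)&(P[:,0]<.535)&(P[:,1]>l)&(P[:,1]<h)]
        T=Q[Q[:,2]>.06]; B=Q[Q[:,2]<.012]
        print(c,n,'top',len(T),T[:,2].mean(),cv2.minAreaRect(T[:,:2].astype(np.float32)*1000),'all',cv2.minAreaRect(Q[:,:2].astype(np.float32)*1000))
        S=F[(F[:,0]>.525)&(F[:,0]<.67)&(F[:,1]>l-.03)&(F[:,1]<h+.03)&(F[:,2]>.04)&(F[:,2]<.064)]
        f=cv2.fitLine(S[:,:2].astype(np.float32),cv2.DIST_HUBER,0,.01,.01).ravel()
        print('  rod',len(S),np.degrees(np.arctan(f[1]/f[0])),f[2:],'end',S[S[:,0].argmax()],np.median(S[:,2]))
E
```

```text
scene hook top 438 0.06457569246252064 ((464.904541015625, -406.4560852050781), (24.532625198364258, 79.20752716064453), 82.38106536865234) all ((470.8677978515625, -407.0771484375), (43.21336364746094, 100.5946273803711), 81.58251953125)
  rod 168 -7.906978 [ 0.5813116  -0.42313975] end [ 0.6466104  -0.43252536  0.0499038 ] 0.05235846215549963
scene plain top 345 0.06464101483934177 ((462.17230224609375, -225.86346435546875), (79.6607666015625, 24.590023040771484), 5.11245059967041) all ((468.44793701171875, -224.62600708007812), (104.80540466308594, 43.11783981323242), 5.20656681060791)
  rod 137 5.771535 [ 0.59075433 -0.21344157] end [ 0.65933572 -0.20354231  0.05283511] 0.05246720023390275
top hook top 530 0.06486735595313875 ((465.61102294921875, -406.6175231933594), (26.71529769897461, 79.04634094238281), 82.53800201416016) all ((465.7119140625, -406.3648376464844), (42.30729293823242, 88.45326232910156), 82.34013366699219)
  rod 247 -7.7767353 [ 0.6021997  -0.42427066] end [ 0.64621997 -0.43118047  0.05218991] 0.0529162963128313
top plain top 533 0.0649834010654905 ((462.7008056640625, -225.55111694335938), (79.7879867553711, 25.85055923461914), 5.6207709312438965) all ((462.66534423828125, -226.28836059570312), (87.81792449951172, 43.657676696777344), 5.748141288757324)
  rod 259 5.7018695 [ 0.6000394 -0.2114292] end [ 0.65953296 -0.20606619  0.04977099] 0.05260290971318051
```

```bash
python3 -m jog '[[0,0,-2,0.5,0,0,0.6],[0,0,-4,0.5,0,0,0.6],[0,1,-6,0.5,0,0,0.6],[0,2,-8,0.5,0,0,0.6],[0,3,-10,0.5,0,0,0.6]]' 60; python3 -c "
from workcell import bot;o=bot.get_obs();print(o['q'],o['tcp_rot'],o['ee_pos'])"
```

```text
time: 1.2
ee_pos: [0.1892, 0.3015, 0.2438]
tcp_rot: [-90.0, -0.0, 80.2]
wrist_force: [1.4, 0.0, -0.2]
opening: 0.0854
[ 5.79032066e+01 -2.09565600e+01 -1.15030835e+01  9.94064997e+01
 -8.81952881e-03  6.77026928e+01] [-9.00259836e+01 -4.01179401e-02  8.02005192e+01] [0.18915781 0.30149832 0.24383224]
```

```bash
python3 -m jog '[[0,2,-1,0,0,0,0],[0,4,-2,0,0,0,0],[0,6,-3,0,0,0,0],[0,7.5,-4,0,0,0,0],[0,8,-6,0,0,0,0]]'; python3 -m jog '[[0,0.5,-2,0,0,0,0.4],[0,1,-4,0,0,0,0.4],[0,1.5,-6,0,0,0,0.4],[0,2,-8,0,0,0,0.4],[0,2.5,-10,0,0,0,0.4]]';python3 -m jog '[[0,0,-2,-1,0,0,0],[0,0,-4,-2,0,0,0],[0,0,-6,-2,0,0,0],[0,0,-6,-2,0,0,0],[0,0,-6,-2,0,0,0]]'; python3 -c "
from workcell import bot;o=bot.get_obs();print(o['q'],o['tcp_rot'],o['ee_pos'])"
```

```text
time: 1.7
ee_pos: [0.3874, 0.1627, 0.2429]
tcp_rot: [-90.0, 0.0, 80.1]
wrist_force: [-0.3, -0.6, 0.7]
opening: 0.0857
time: 2.2
ee_pos: [0.4455, -0.0811, 0.2441]
tcp_rot: [-90.1, -0.0, 82.1]
wrist_force: [1.1, 1.6, 0.1]
opening: 0.0854
time: 2.7
ee_pos: [0.445, -0.2303, 0.1933]
tcp_rot: [-89.9, -0.0, 81.9]
wrist_force: [-0.6, 0.2, 0.7]
opening: 0.0857
[-2.73675068e+01 -2.29066571e+00 -1.54861780e+00  9.08012162e+01
  2.27261138e-05 -1.93087217e+01] [-8.99441674e+01 -1.95859242e-02  8.19412054e+01] [ 0.44497478 -0.23033283  0.19328039]
```

```bash
python3 -m jog '[[0,0.3,-2,0,0,0,0.07],[0,0.6,-4,0,0,0,0.07],[0,0.8,-6,0,0,0,0.07],[0,0.8,-7.05,0,0,0,0.07],[0,0.8,-7.05,-1.5,0,0,0.07]]' 60; python3 - <<'E'
from h import *
o=bot.get_obs();im,d=bot.camera('wrist');save('w1',im);print(o['ee_pos'],o['tcp_rot'])
E
```

```text
time: 3.2
ee_pos: [0.4679, -0.4085, 0.1608]
tcp_rot: [-90.4, 0.3, 82.4]
wrist_force: [0.4, 1.6, -0.1]
opening: 0.0856
[ 0.46788197 -0.40845527  0.16077263] [-90.42394438   0.28993156  82.39021419]
```

View pics/w1.png

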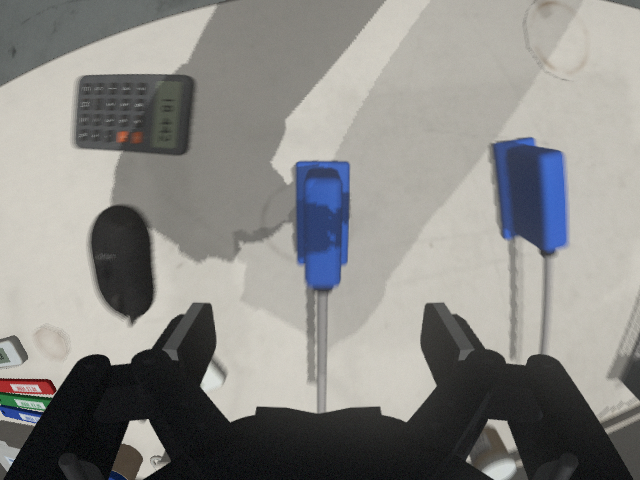

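The hook rod is centred between the fingers, with its handle at (322,220) and its rod running down the image at column 322. I'll descend and grip.

```bash
python3 -m jog '[[0,-0.05,0,-1.3,0,0,0],[0,-0.05,0,-2.6,0,0,0],[0,-0.05,0,-4,0,0,0],[0,-0.05,0,-5.3,0,0,0],[0,-0.05,0,-5.3,0,0,0]]'; python3 -m jog '[[1,0,0,0,0,0,0],[1,0,0,0,0,0,0],[1,0,0,0,0,0,0],[1,0,0,0,0,0,0],[1,0,0,0,0,0,0]]' 60;python3 -m jog '[[1,0,0,0,0,0,0],[1,0,0,0,0,0,0],[1,0,0,0,0,0,0],[1,0,0,0,0,0,0],[1,0,0,0,0,0,0]]'
```

```text
time: 3.75
ee_pos: [0.4629, -0.4016, 0.02]
tcp_rot: [-89.7, -0.3, 82.6]
wrist_force: [-0.2, -0.2, 0.5]
opening: 0.0851
time: 4.25
ee_pos: [0.4648, -0.4057, 0.0254]
tcp_rot: [-90.1, 0.1, 82.5]
wrist_force: [-0.6, 1.1, 7.2]
opening: 0.0251
time: 4.75
ee_pos: [0.4648, -0.4057, 0.0254]
tcp_rot: [-90.1, 0.1, 82.5]
wrist_force: [-0.3, -0.2, 6.8]
opening: 0.0251
```

```bash
python3 -m jog '[[1,0,0,1,0,0,0],[1,0,0,2,0,0,0],[1,0,0,3,0,0,0],[1,0,0,4,0,0,0],[1,0,0,4,0,0,0]]'; python3 -m jog '[[1,-0.5,1.5,0,0,0,0],[1,-1,3,0,0,0,0],[1,-1.5,4.5,0,0,0,0],[1,-2,6,0,0,0,0],[1,-2.5,7.5,0,0,0,-0.5]]';python3 -m jog '[[1,0,1.5,0,0,0,0],[1,0,3,0,0,0,0],[1,0,4.5,0,0,0,0],[1,0,6,0,0,0,0],[1,0,7.5,0,0,0,0]]';python3 -m jog '[[1,0,1.5,0,0,0,0],[1,0,3,0,0,0,0],[1,0,4.5,-0.3,0,0,0],[1,0,6,-0.6,0,0,0],[1,0,6.4,-0.8,0,0,0]]';python3 -m jog '[[1,0,0,0,0,0,0],[1,0,0,0,0,0,0]]'
python3 - <<'E'
from h import *
o=bot.get_obs();print(o['ee_pos'],o['tcp_rot'],o['q'])
G=np.array([.678,.0795]);t=np.radians(-10.3);c,s=np.cos(t),np.sin(t)
for cam in('scene','top'):
    im,d=bot.camera(cam);save(cam+'1',im);F=world(cam,d,np.ones(d.shape,bool))
    L=(F[:,:2]-G)@np.array([[c,-s],[s,c]]);
    # rod ahead of handle
    S=np.c_[L,F[:,2]];S=S[(S[:,0]>-.23)&(S[:,0]<-.07)&(abs(S[:,1])<.04)&(S[:,2]>.03)]
    if len(S):
        f=cv2.fitLine(S[:,:2].astype(np.float32),cv2.DIST_HUBER,0,.01,.01).ravel()
        print(cam,len(S),'yaw in guard',np.degrees(np.arctan(f[1]/f[0])),'pt',f[2:],'maxx',S[:,0].max(),S[S[:,0]>S[:,0].max()-.008][:,1:].mean(0),S[:,2].min(),np.polyfit(S[:,0],S[:,2],1))
E
```

```text
time: 5.25
ee_pos: [0.4652, -0.4062, 0.1275]
tcp_rot: [-90.2, 0.2, 82.5]
wrist_force: [-0.1, 0.0, -2.4]
opening: 0.0255
time: 5.75
ee_pos: [0.4005, -0.2162, 0.1222]
tcp_rot: [-89.9, -0.0, 79.9]
wrist_force: [0.5, 0.9, -1.4]
opening: 0.0251
time: 6.25
ee_pos: [0.4009, -0.0288, 0.1226]
tcp_rot: [-89.9, 0.0, 79.9]
wrist_force: [1.4, 0.4, -3.5]
opening: 0.0256
time: 6.75
ee_pos: [0.4008, 0.1323, 0.102]
tcp_rot: [-89.9, 0.0, 80.1]
wrist_force: [-1.3, -0.5, -2.8]
opening: 0.0251
time: 6.95
ee_pos: [0.4013, 0.1292, 0.1032]
tcp_rot: [-89.9, 0.1, 80.0]
wrist_force: [-0.8, -0.6, -2.1]
opening: 0.0251
[0.40133303 0.12920977 0.10318126] [-8.99451306e+01  5.27255135e-02  7.99870321e+01] [ 1.78602067e+01 -1.32957964e+01 -2.12852285e+01  8.20837217e+01
 -2.09561895e-02  2.78732133e+01]
scene 544 yaw in guard 9.848531 pt [-0.19942394 -0.01619031] maxx -0.09589878932018492 [-0.00161868  0.10584713] 0.08022901977495873 [-2.61353629 -0.20606248]
top 2177 yaw in guard 17.125795 pt [-0.21561642 -0.02476785] maxx -0.0960008017917724 [-0.00363238  0.11438096] 0.0837689308320923 [-3.916156   -0.38512164]
```

View pics/scene1.png

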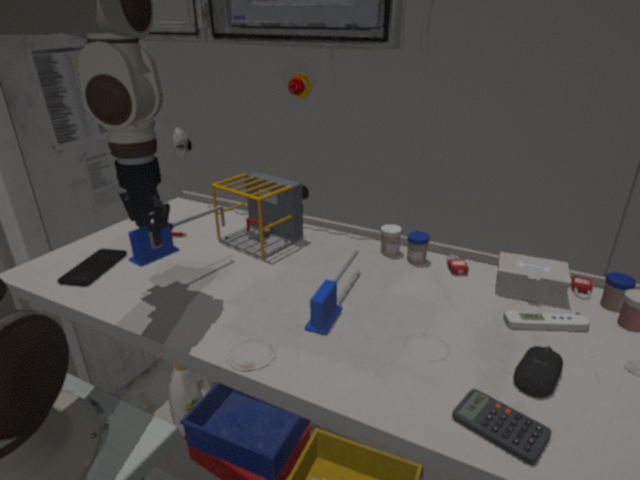

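View pics/top1.png

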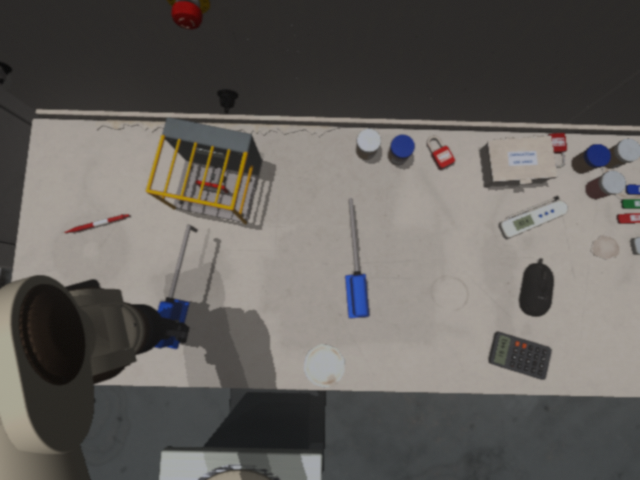

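```bash
python3 - <<'E'
from h import *
G=np.array([.678,.0795]);t=np.radians(-10.3);c,s=np.cos(t),np.sin(t)
for cam in('scene','top'):
    im,d=bot.camera(cam);F=world(cam,d,np.ones(d.shape,bool))
    S=np.c_[(F[:,:2]-G)@np.array([[c,-s],[s,c]]),F[:,2]];S=S[(S[:,0]>-.225)&(S[:,0]<-.07)&(abs(S[:,1])<.02)&(S[:,2]>.06)&(S[:,2]<.15)]
    for a in np.arange(-.23,-.08,.02):
        Q=S[(S[:,0]>=a)&(S[:,0]<a+.02)]
        if len(Q):print(cam,round(a,3),len(Q),np.median(Q[:,1]).round(4),Q[:,2].min().round(4),np.median(Q[:,2]).round(4),Q[:,2].max().round(4))
E
```

```text
scene -0.23 24 -0.0032 0.1245 0.1296 0.1335
scene -0.21 33 -0.0028 0.1246 0.1297 0.1327
scene -0.19 31 -0.0026 0.1251 0.1301 0.1322
scene -0.17 31 -0.0028 0.1237 0.13 0.1322
scene -0.15 29 -0.0033 0.1247 0.1292 0.1328
scene -0.13 28 -0.0032 0.124 0.1298 0.1322
scene -0.11 80 -0.0032 0.0817 0.1096 0.1335
top -0.23 39 -0.003 0.1273 0.1319 0.1348
top -0.21 53 -0.0028 0.1262 0.1316 0.1349
top -0.19 50 -0.0029 0.1265 0.1309 0.1352
top -0.17 52 -0.0024 0.1275 0.1305 0.1352
top -0.15 51 -0.0027 0.1272 0.1313 0.1344
top -0.13 48 -0.0028 0.1257 0.1309 0.135
top -0.11 66 -0.0043 0.0845 0.1263 0.1337
```

```bash
python3 -m jog '[[1,0.6,-0.05,-0.1,0,0,0],[1,1.2,-0.15,-0.1,0,0,0],[1,1.8,-0.25,-0.1,0,0,0],[1,2.4,-0.35,-0.1,0,0,0],[1,2.9,-0.43,-0.1,0,0,0]]'; python3 -m jog '[[1,0.5,-0.09,0,0,0,0],[1,1,-0.18,0,0,0,0],[1,1.5,-0.27,0,0,0,0],[1,1.82,-0.33,0,0,0,0],[1,1.82,-0.33,0,0,0,0]]'; python3 - <<'E'
from h import *
G=np.array([.678,.0795]);t=np.radians(-10.3);c,s=np.cos(t),np.sin(t)
p=bot.get_obs()['ee_pos'];print('grip in guard',(p[:2]-G)@np.array([[c,-s],[s,c]]),p[2])
for cam in('scene','top'):
    im,d=bot.camera(cam);save(cam+'2',cv2.resize(im[140:260,150:310],(800,600),interpolation=cv2.INTER_CUBIC))
E
```

```text
time: 7.65
ee_pos: [0.4751, 0.1182, 0.1014]
tcp_rot: [-90.0, -0.0, 79.9]
wrist_force: [0.8, -0.1, -2.5]
opening: 0.0255
time: 8.15
ee_pos: [0.5205, 0.1106, 0.101]
tcp_rot: [-90.0, 0.0, 79.9]
wrist_force: [-0.3, -0.2, -2.8]
opening: 0.0254
grip in guard [-0.16053643  0.00243605] 0.10103496818867837
```

View pics/top2.png

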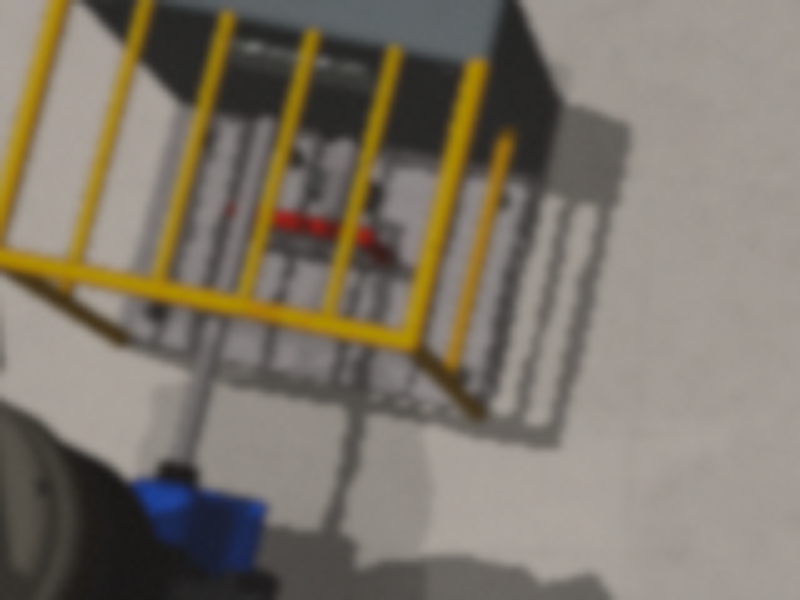

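The rod passes through the mouth above the bail, which shows at about (312,222) in the crop. Its leftward offset is parallax, because the calibrated lateral offset is about 0. I'll lower it slowly behind the bail.

```bash
python3 -m jog '[[1,0,0,-0.3,0,0,0],[1,0,0,-0.6,0,0,0],[1,0,0,-0.9,0,0,0],[1,0,0,-1.2,0,0,0],[1,0,0,-1.5,0,0,0]]'; python3 -m jog '[[1,0,0,-0.1,0,0,0],[1,0,0,-0.1,0,0,0],[1,0,0,-0.1,0,0,0]]'; python3 - <<'E'
from h import *
G=np.array([.678,.0795]);t=np.radians(-10.3);c,s=np.cos(t),np.sin(t)
for cam in('scene','top'):
    im,d=bot.camera(cam);save(cam+'3',cv2.resize(im[150:270,190:350] if cam=='scene' else im[120:240,130:290],(800,600),interpolation=cv2.INTER_CUBIC))
    F=world(cam,d,np.ones(d.shape,bool))
    S=np.c_[(F[:,:2]-G)@np.array([[c,-s],[s,c]]),F[:,2]];S=S[(S[:,0]>-.1)&(S[:,0]<.04)&(abs(S[:,1])<.02)&(S[:,2]>.07)&(S[:,2]<.11)]
    for a in np.arange(-.1,.04,.02):
        Q=S[(S[:,0]>=a)&(S[:,0]<a+.02)]
        if len(Q):print(cam,round(a,3),len(Q),np.median(Q,0).round(4),Q[:,0].max())
E
```

```text
time: 8.75
ee_pos: [0.5195, 0.1108, 0.063]
tcp_rot: [-90.0, 0.0, 80.0]
wrist_force: [0.6, -0.1, -2.4]
opening: 0.0256
time: 9.05
ee_pos: [0.5198, 0.1109, 0.0615]
tcp_rot: [-90.0, -0.0, 80.0]
wrist_force: [0.4, -0.1, -2.5]
opening: 0.0252
scene -0.1 24 [-0.0904  0.0004  0.0874] -0.08113187232240927
scene -0.08 22 [-0.071   0.0009  0.0876] -0.061778563668827606
scene -0.06 23 [-0.0502  0.0008  0.088 ] -0.04066242522244092
scene -0.04 22 [-0.0294  0.0003  0.0874] -0.020370661135180292
scene -0.02 21 [-0.0104 -0.0001  0.0878] -0.00040294303603687174
scene 0.0 13 [0.0057 0.001  0.088 ] 0.011290297615759202
top -0.1 46 [-0.0902  0.0004  0.0889] -0.0805732255437145
top -0.08 44 [-0.0703  0.001   0.0888] -0.060213443342409675
top -0.06 26 [-0.0538  0.0003  0.0889] -0.04790373682610516
top -0.04 28 [-0.0303  0.0002  0.0883] -0.020241021860628556
top -0.02 32 [-0.0101 -0.0005  0.0884] -0.00021027806046749114
top 0.0 36 [ 0.0126 -0.0006  0.0885] 0.019246922890757353
top 0.02 5 [0.0215 0.     0.0874] 0.022946686257495675
```

View pics/scene3.png

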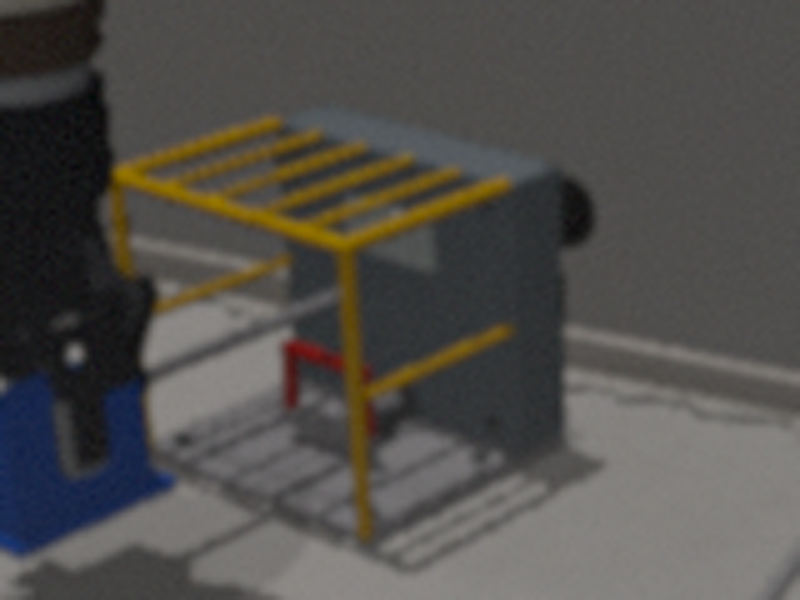

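The finger stands behind the crossbar at x≈19 mm, with the tip at about 38 mm. I'll pull now.

```bash
python3 -m jog '[[1,-0.25,0.045,0,0,0,0],[1,-0.5,0.09,0,0,0,0],[1,-0.75,0.135,0,0,0,0],[1,-1,0.18,0,0,0,0],[1,-1.25,0.225,0,0,0,0]]'; python3 -m jog '[[1,-0.25,0.045,0,0,0,0],[1,-0.5,0.09,0,0,0,0],[1,-0.75,0.135,0,0,0,0],[1,-1,0.18,0,0,0,0],[1,-1.2,0.22,0,0,0,0]]';python3 -m jog '[[1,-0.06,0.01,0,0,0,0],[1,-0.12,0.02,0,0,0,0],[1,-0.12,0.02,0,0,0,0]]';python3 - <<'E'
from h import *
G=np.array([.678,.0795]);t=np.radians(-10.3);c,s=np.cos(t),np.sin(t);M=np.array([[c,-s],[s,c]])
p=bot.get_obs()['ee_pos'];print('tcp in guard',(p[:2]-G)@M,'finger x about',((p[:2]-G)@M)[0]+.18)
for cam in('scene','top'):
    im,d=bot.camera(cam);hsv=cv2.cvtColor(im,cv2.COLOR_RGB2HSV)
    P=world(cam,d,(cv2.inRange(hsv,(0,110,50),(8,255,255))|cv2.inRange(hsv,(172,110,50),(180,255,255)))>0)
    S=np.c_[(P[:,:2]-G)@M,P[:,2]];S=S[(abs(S[:,0])<.09)&(abs(S[:,1])<.05)&(S[:,2]>.045)&(S[:,2]<.07)]
    print(cam,len(S),np.median(S,0),S.min(0),S.max(0))
E
```

```text
time: 9.65
ee_pos: [0.4881, 0.1166, 0.0614]
tcp_rot: [-90.0, -0.0, 80.0]
wrist_force: [3.4, -0.7, -3.0]
opening: 0.0252
time: 10.15
ee_pos: [0.4588, 0.122, 0.0615]
tcp_rot: [-90.1, -0.0, 80.0]
wrist_force: [25.3, -5.0, -8.2]
opening: 0.0253
time: 10.45
ee_pos: [0.4588, 0.122, 0.0621]
tcp_rot: [-90.4, -0.0, 79.9]
wrist_force: [23.8, -5.0, -10.1]
opening: 0.0256
tcp in guard [-0.22327452  0.00261644] finger x about -0.04327452457317946
scene 58 [-0.05081526 -0.00526737  0.05736416] [-0.05456715 -0.03063037  0.04593537] [-0.04321893  0.02843497  0.06124606]
top 100 [-0.04961718 -0.00571768  0.05898055] [-0.05331091 -0.02904946  0.04799489] [-0.0449221   0.03029361  0.06286171]
```

```bash
python3 - <<'E'
from h import *
G=np.array([.678,.0795]);t=np.radians(-10.3);c,s=np.cos(t),np.sin(t);M=np.array([[c,-s],[s,c]])
for cam in('scene','top'):
  n,dn=bot.camera(cam);z=np.load(cam+'0.npz')
  save(cam+'4',cv2.resize(n[150:270,170:330] if cam=='scene' else n[120:240,130:290],(800,600),interpolation=cv2.INTER_CUBIC))
  for im,d in((z['im'],z['d']),(n,dn)):
    hsv=cv2.cvtColor(im,cv2.COLOR_RGB2HSV)
    P=world(cam,d,(cv2.inRange(hsv,(0,110,50),(8,255,255))|cv2.inRange(hsv,(172,110,50),(180,255,255)))>0)
    S=np.c_[(P[:,:2]-G)@M,P[:,2]];S=S[(abs(S[:,0])<.09)&(abs(S[:,1])<.05)&(S[:,2]>.052)&(S[:,2]<.07)]
    print(cam,len(S),np.median(S,0),S.mean(0),S.min(0),S.max(0))
E
```

```text
scene 39 [-0.00165781  0.00590732  0.05771804] [-0.00106264  0.00537966  0.05767188] [-0.00500212 -0.02720393  0.05229016] [0.00379109 0.02705729 0.06073723]
scene 45 [-0.05034465 -0.00394852  0.05843347] [-0.05042808 -0.00153521  0.05793466] [-0.05534022 -0.02799771  0.0540431 ] [-0.04376506  0.02800787  0.0606405 ]
top 80 [ 5.32712124e-05 -1.53923179e-04  5.86911804e-02] [4.84448655e-05 4.96299027e-04 5.85845024e-02] [-0.00355707 -0.0289605   0.05285239] [0.00396682 0.02866465 0.06352728]
top 98 [-0.04948302 -0.00439076  0.05860647] [-0.04939332 -0.00161467  0.05852338] [-0.05313174 -0.02840543  0.05281122] [-0.04482337  0.0296847   0.06227672]
```

View pics/scene4.png

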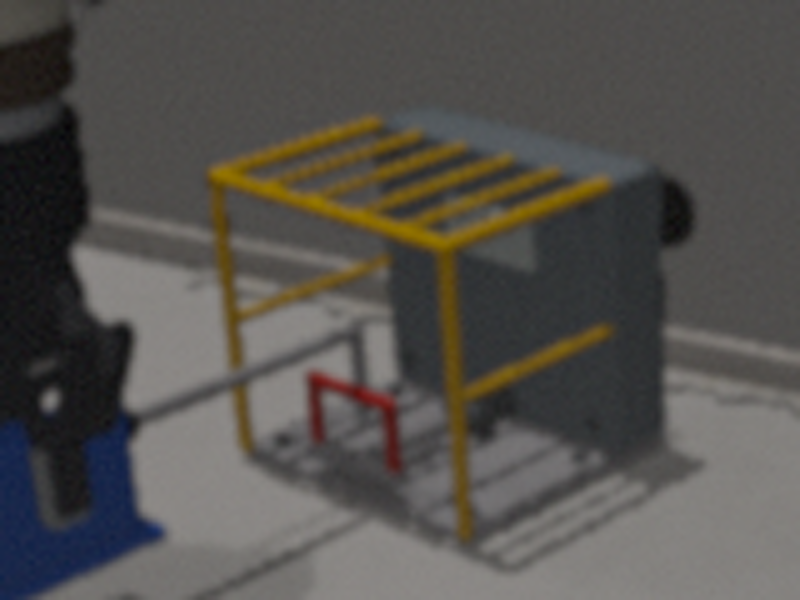

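```bash
python3 - <<'E'
from h import *
G=np.array([.678,.0795]);t=np.radians(-10.3);c,s=np.cos(t),np.sin(t);M=np.array([[c,-s],[s,c]])
for cam in('scene','top'):
  z=np.load(cam+'0.npz');n,dn=bot.camera(cam)
  F=world(cam,dn,np.ones(dn.shape,bool));S=np.c_[(F[:,:2]-G)@M,F[:,2]]
  Q=S[(S[:,0]>-.17)&(S[:,0]<-.04)&(abs(S[:,1])<.012)&(S[:,2]>.07)&(S[:,2]<.11)]
  print(cam,'rod slope',np.polyfit(Q[:,0],Q[:,2],1),'end',np.percentile(Q[:,0],99.5))
  im,d=z['im'],z['d'];hsv=cv2.cvtColor(im,cv2.COLOR_RGB2HSV)
  P=world(cam,d,cv2.inRange(hsv,(18,100,60),(35,255,255))>0);S=np.c_[(P[:,:2]-G)@M,P[:,2]]
  Q=S[(abs(S[:,0])<.12)&(abs(S[:,1])<.1)&(S[:,2]>.142)&(S[:,2]<.17)]; f=Q[(Q[:,0]<-.045)&(abs(Q[:,1])<.07)]
  print(' front bar x',len(f),np.median(f,0),np.percentile(f[:,0],[3,97]),'slope deg',np.degrees(np.polyfit(f[:,1],f[:,0],1)[0]),'y ext',np.percentile(Q[:,1],[1,99]))
  P=world(cam,d,np.ones(d.shape,bool));S=np.c_[(P[:,:2]-G)@M,P[:,2]]
  k=S[(abs(S[:,1])<.06)&(S[:,0]>.03)&(S[:,0]<.1)]
  kf=k[(k[:,2]>.09)&(k[:,2]<.13)];kt=k[(k[:,2]>.145)&(k[:,2]<.165)]
  print(' keeper front',len(kf),np.median(kf,0) if len(kf) else 0,'top x',np.percentile(kt[:,0],[2,50,98]) if len(kt) else 0)
E
```

```text
scene rod slope [-0.03241267  0.08311439] end -0.0405392196797293
 front bar x 137 [-0.05604495 -0.00374764  0.15187481] [-0.05863681 -0.05061029] slope deg 0.2682084333844615 y ext [-0.08007646  0.08169207]
 keeper front 352 [ 0.05113239 -0.01686761  0.10967329] top x [0.03118966 0.0588084  0.0870403 ]
top rod slope [-0.00632161  0.08821802] end -0.04931778193954387
 front bar x 366 [-0.05417989 -0.00084464  0.15267771] [-0.05776364 -0.04731644] slope deg 0.17951910251223036 y ext [-0.08005202  0.08194444]
 keeper front 310 [5.07297235e-02 4.42802021e-06 1.13245104e-01] top x [0.03479057 0.06761961 0.08906356]
```

The keeper front (51 mm against 45 mm) and front bar suggest the true origin is about 5 mm further in. That would mean the bolt started slightly drawn and is now at its stop. I'll confirm with one firmer pull.

```bash
python3 -m jog '[[1,0,0,0,0,0,0],[1,-0.05,0.01,0,0,0,0],[1,-0.1,0.02,0,0,0,0],[1,-0.14,0.025,0,0,0,0],[1,-0.14,0.025,0,0,0,0]]' 100
cat > bail.py <<'E'
from h import *
G=np.array([.678,.0795]);t=np.radians(-10.3);c,s=np.cos(t),np.sin(t);M=np.array([[c,-s],[s,c]])
p=bot.get_obs()['ee_pos'];print('tcp in guard',(p[:2]-G)@M,p[2])
for cam in('scene','top'):
    im,d=bot.camera(cam);hsv=cv2.cvtColor(im,cv2.COLOR_RGB2HSV)
    P=world(cam,d,(cv2.inRange(hsv,(0,110,50),(8,255,255))|cv2.inRange(hsv,(172,110,50),(180,255,255)))>0)
    S=np.c_[(P[:,:2]-G)@M,P[:,2]];S=S[(abs(S[:,0])<.09)&(abs(S[:,1])<.05)&(S[:,2]>.052)&(S[:,2]<.07)]
    print(cam,len(S),np.median(S,0),S.mean(0))
E
python3 bail.py
```

```text
time: 11.25
ee_pos: [0.4583, 0.1223, 0.0625]
tcp_rot: [-90.8, -0.0, 79.8]
wrist_force: [40.9, -8.6, -16.7]
opening: 0.0249
tcp in guard [-0.22378811  0.00281816] 0.06250327574452627
scene 46 [-0.05044249 -0.00193584  0.05806433] [-0.0503924  -0.00257739  0.05770805]
top 97 [-0.04972205 -0.00445882  0.05831626] [-0.04949869 -0.00179571  0.05839655]
```

No movement at 41 N, so the bolt is at its stop. I'll back off forward, lift over the bail and withdraw.

```bash
python3 -m jog '[[1,0.25,-0.045,0,0,0,0],[1,0.5,-0.09,0,0,0,0],[1,0.75,-0.135,0,0,0,0],[1,0.75,-0.135,0,0,0,0],[1,0.75,-0.135,0,0,0,0]]';  python3 -m jog '[[1,0,0,0.35,0,0,0],[1,0,0,0.7,0,0,0],[1,0,0,1.05,0,0,0],[1,0,0,1.45,0,0,0],[1,0,0,1.45,0,0,0]]'; python3 bail.py; python3 - <<'E'
from h import *
from bail import G,M
for cam in('scene','top'):
  n,dn=bot.camera(cam)
  F=world(cam,dn,np.ones(dn.shape,bool));S=np.c_[(F[:,:2]-G)@M,F[:,2]]
  Q=S[(S[:,0]>-.17)&(S[:,0]<.0)&(abs(S[:,1])<.012)&(S[:,2]>.118)&(S[:,2]<.14)]
  print(cam,'rod slope',np.polyfit(Q[:,0],Q[:,2],1),np.polyfit(Q[:,0],Q[:,1],1),'end',np.percentile(Q[:,0],99.5))
E
```

```text
time: 11.85
ee_pos: [0.4703, 0.1197, 0.0611]
tcp_rot: [-89.9, 0.0, 80.0]
wrist_force: [-0.8, 0.4, -3.4]
opening: 0.0247
time: 12.35
ee_pos: [0.4716, 0.1199, 0.0996]
tcp_rot: [-90.1, -0.1, 80.0]
wrist_force: [0.4, -0.1, -3.2]
opening: 0.0249
tcp in guard [-0.21035267  0.00287288] 0.09957719512522473
scene 42 [-0.05099324 -0.0023609   0.05805165] [-0.05071024 -0.0013412   0.05777816]
top 95 [-0.0493899  -0.00473112  0.05878119] [-0.04932942 -0.00510736  0.05857503]
tcp in guard [-0.21097632  0.00255985] 0.09786623013115331
scene 41 [-0.05018132 -0.00285248  0.05789786] [-0.05047333 -0.00124016  0.05765215]
top 94 [-0.04942446 -0.006277    0.05873248] [-0.04932183 -0.00537531  0.05847607]
scene rod slope [-0.00777274  0.1215595 ] [0.01136468 0.00164131] end -0.029068428302082814
top rod slope [-0.01202296  0.12264575] [0.00720839 0.00162029] end -0.028198122360834948
```

```bash
python3 -m jog '[[1,-0.6,0.11,0,0,0,0],[1,-1.2,0.22,0,0,0,0],[1,-1.8,0.33,0,0,0,0],[1,-2.4,0.44,0,0,0,0],[1,-3,0.55,0,0,0,0]]';  python3 -m jog '[[1,-0.6,0.11,0,0,0,0],[1,-1.2,0.22,0,0,0,0],[1,-1.72,0.31,0,0,0,0],[1,-1.72,0.31,0,0,0,0]]'; python3 -m jog '[[1,0,-1,0,0,0,0],[1,0,-2.2,0,0,0,0],[1,0.2,-3.4,0,0,0,0],[1,0.6,-4.6,0,0,0,0],[1,1,-5.8,0,0,0,0]]'; python3 -m jog '[[1,0.6,-0.9,0,0,0,0],[1,1.1,-1.7,0,0,0,0],[1,1.66,-2.26,-0.6,0,0,0],[1,1.66,-2.26,-1.2,0,0,0],[1,1.66,-2.26,-1.2,0,0,0]]'; python3 bail.py; python3 - <<'E'
from h import *
o=bot.get_obs();p=o['ee_pos'];a=np.radians(o['tcp_rot'][2]-90);M=np.array([[np.cos(a),-np.sin(a)],[np.sin(a),np.cos(a)]])
print(p,o['tcp_rot'])
for cam in('scene','top'):
  n,dn=bot.camera(cam)
  F=world(cam,dn,np.ones(dn.shape,bool));S=np.c_[(F[:,:2]-p[:2])@M,F[:,2]]
  Q=S[(S[:,0]>.05)&(S[:,0]<.17)&(abs(S[:,1])<.015)&(S[:,2]>p[2]+.015)&(S[:,2]<p[2]+.04)]
  print(cam,'rod slope',np.polyfit(Q[:,0],Q[:,2],1),np.polyfit(Q[:,0],Q[:,1],1))
E
```

```text
time: 13.15
ee_pos: [0.3949, 0.1335, 0.0972]
tcp_rot: [-90.0, 0.0, 80.0]
wrist_force: [0.1, 0.3, -2.9]
opening: 0.0251
time: 13.55
ee_pos: [0.3516, 0.1413, 0.0975]
tcp_rot: [-90.0, -0.0, 80.0]
wrist_force: [0.9, 0.4, -1.9]
opening: 0.0245
time: 14.05
ee_pos: [0.3783, -0.0052, 0.0976]
tcp_rot: [-90.1, -0.0, 80.0]
wrist_force: [0.5, 0.8, -3.0]
opening: 0.0248
time: 14.55
ee_pos: [0.4179, -0.0603, 0.0652]
tcp_rot: [-89.8, 0.0, 79.9]
wrist_force: [-0.1, 0.5, -2.9]
opening: 0.0247
tcp in guard [-0.23091404 -0.18410329] 0.0651580990097264
scene 0 [nan nan nan] [nan nan nan]
top 117 [-4.94389021e-02 -1.04316558e-05  5.89441604e-02] [-4.93623239e-02  1.11646156e-05  5.89912979e-02]
[ 0.41861361 -0.05992421  0.06728386] [-8.99259054e+01 -3.30528318e-03  7.99866404e+01]
scene rod slope [-0.00579017  0.09334047] [ 0.0020288  -0.00240946]
top rod slope [-0.00236916  0.0949149 ] [ 4.07447640e-06 -1.07692968e-03]
  return _methods._mean(a, axis=axis, dtype=dtype,
  ret = um.true_divide(
bail.py:8: RuntimeWarning: Mean of empty slice.
  print(cam,len(S),np.median(S,0),S.mean(0))
```

```bash
python3 -m jog '[[1,0,0,-0.5,0,0,0],[1,0,0,-1,0,0,0],[1,0,0,-1.3,0,0,0],[1,0,0,-1.5,0,0,0],[1,0,0,-1.5,0,0,0]]';python3 -m jog '[[1,0,0,-0.04,0,0,0],[1,0,0,-0.08,0,0,0],[1,0,0,-0.08,0,0,0]]'
```

```text
time: 15.25
ee_pos: [0.4186, -0.0602, 0.0291]
tcp_rot: [-89.9, 0.0, 80.0]
wrist_force: [0.1, 0.7, -2.1]
opening: 0.0246
time: 15.55
ee_pos: [0.4194, -0.0603, 0.0282]
tcp_rot: [-90.0, -0.0, 80.0]
wrist_force: [-0.2, 0.5, -1.8]
opening: 0.0251
```

```bash
python3 -m jog '[[1,0,0,-0.03,0,0,0],[1,0,0,-0.06,0,0,0],[1,0,0,-0.06,0,0,0]]';python3 -m jog '[[1,0,0,-0.03,0,0,0],[1,0,0,-0.06,0,0,0],[1,0,0,-0.06,0,0,0]]'
```

```text
time: 15.85
ee_pos: [0.4192, -0.0603, 0.0265]
tcp_rot: [-90.0, 0.0, 80.0]
wrist_force: [-0.1, 0.2, -3.6]
opening: 0.0249
time: 16.15
ee_pos: [0.4192, -0.0603, 0.0255]
tcp_rot: [-90.0, -0.0, 80.0]
wrist_force: [-3.9, 0.2, 4.0]
opening: 0.0252
```

Contact. I'll open and rise.

```bash
python3 -m jog '[[0.5,0,0,0,0,0,0],[0.3,0,0,0,0,0,0],[0,0,0,0,0,0,0],[0,0,0,0,0,0,0],[0,0,0,0,0,0,0]]' 20; python3 -m jog '[[0,0,0,0,0,0,0],[0,0,0,0.6,0,0,0],[0,0,0,1.6,0,0,0],[0,0,0,3,0,0,0],[0,0,0,4.5,0,0,0]]';python3 -m jog '[[0,-1,0,1,0,0,0],[0,-2,1,1.5,0,0,0],[0,-3,2,1.5,0,0,0],[0,-3,3,1.5,0,0,0],[0,-3,4,1.5,0,0,0]]'; python3 bail.py; python3 - <<'E'
from h import *
im,d=bot.camera('scene');save('scene5',im);im2,d2=bot.camera('top');save('top5',im2)
for cam,i,dd in(('scene',im,d),('top',im2,d2)):
    P=world(cam,dd,cv2.inRange(cv2.cvtColor(i,cv2.COLOR_RGB2HSV),(100,80,40),(130,255,255))>0)
    for l,h in((-.11,.0),(-.27,-.17)):
        T=P[(P[:,0]>.35)&(P[:,0]<.53)&(P[:,1]>l)&(P[:,1]<h)&(P[:,2]>.055)&(P[:,2]<.08)]
        if len(T):print(cam,len(T),T[:,2].mean(),cv2.minAreaRect(T[:,:2].astype(np.float32)*1000))
E
```

```text
time: 16.65
ee_pos: [0.4192, -0.0603, 0.025]
tcp_rot: [-90.0, -0.0, 80.0]
wrist_force: [-0.3, -0.1, 0.2]
opening: 0.0851
time: 17.15
ee_pos: [0.4187, -0.0602, 0.1383]
tcp_rot: [-89.9, 0.0, 80.0]
wrist_force: [1.3, 0.1, -0.3]
opening: 0.0851
time: 17.65
ee_pos: [0.3438, 0.0405, 0.1755]
tcp_rot: [-90.1, -0.0, 79.9]
wrist_force: [1.4, 0.0, -1.1]
opening: 0.0858
tcp in guard [-0.32182325 -0.09814355] 0.175545418477895
scene 44 [-0.05107812 -0.00183495  0.05844491] [-0.05078332 -0.00149761  0.05774655]
top 116 [-0.04954085 -0.00021263  0.05869344] [-0.04934323 -0.00033525  0.05876941]
scene 424 0.06303838720990321 ((418.6549987792969, -62.057861328125), (26.316848754882812, 78.71277618408203), 79.90255737304688)
scene 410 0.06344998355131251 ((462.1960144042969, -225.8604736328125), (80.90721893310547, 25.439109802246094), 6.386097431182861)
top 559 0.06454395561775607 ((421.7766418457031, -61.68994140625), (26.299657821655273, 81.5828857421875), 80.29170989990234)
top 546 0.06474338079732266 ((463.4237365722656, -225.6450653076172), (81.19266510009766, 26.305452346801758), 5.768178939819336)
```

View pics/scene5.png

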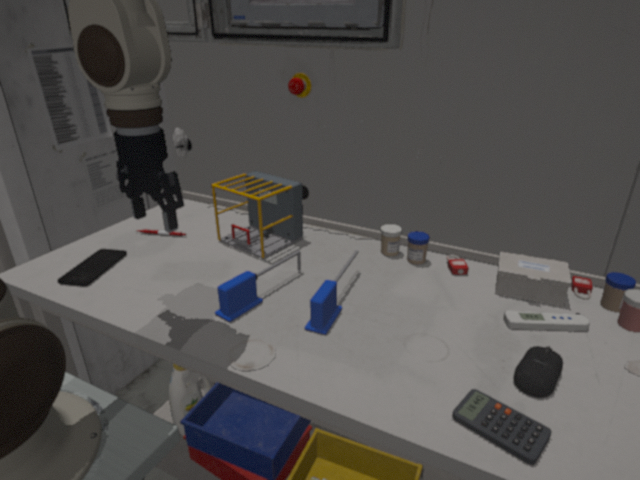

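View pics/top5.png

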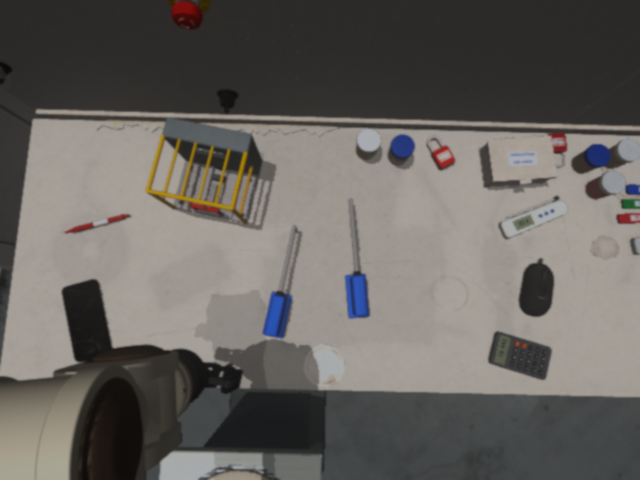

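```bash
python3 -c "
from workcell import bot;print(bot.job_done())"
```

```text
the job is handed in; nothing more can be done
None
```

I drew the bolt to its stop with the hook rod, and the rod now stands upright outside the guard. The job was handed in at about 18 s of the 64 s.

I passed the hook over the bail, lowered it behind the crossbar and pulled. I then moved forward off the crossbar, lifted the hook over it, withdrew, and set the rod down about 0.42 m ahead and 6 cm to the right of the robot.

Last checks:
- **Hook rod:** upright on its foot, with the handle top measured at 63–65 mm. The wrist force was near zero after release, and the gripper is clear of everything.
- **Plain rod:** where it was at the start, to within about 1 mm.
- **Bolt:** both cameras measured about 49.5 mm of travel, not the nominal 55 mm. It did not move further under a 41 N pull, so I took it to be at its stop. The bail stays right at the mouth.
- **Disagreement:** the keeper front and the guard's front bar measured about 2–6 mm further in than the bail's starting position implied. The likely reason is that the bolt was already drawn about 5 mm at the start, but I did not confirm that separately.

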